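Lock the sprung-up lid lock and bolt the sample transport box

TASK

One of the three orange push-push lid locks on the sample transport box has sprung up inside its guard. Feel for it, click it down so that it stays locked without releasing the two that are already locked, then slide the red bolt fully home and let go. Press gently and leave the things around and on the box alone.

Things in the scene. Friction and masses are not known exactly. Their poses are not given: they have to be found in the camera images.
- box: Sample transport box, white with a blue lid, 250 x 370 mm in plan, fixed. Origin: centre of its underside; x, y in plan, z up; lid top at z = 130 mm. Three alike orange push-push lock caps (flat top, 50 mm across) in a row at x = +35, y = -100, 0, +100 mm, each in a round white guard (inner diameter 64, outer 74 mm, 28 mm tall above the lid). Exactly one is up at the start, any of them.
- well_1 (a point): Centre of the guard's rim plane at box y = -100 mm (158 mm above the table; box axes). An up cap's top lies 4 mm below this plane, a locked cap's 13.6 mm below. The state is not reported and is hard to see: feel it with shut fingers. An up cap yields at 3 N, rising to about 8 N as it goes down; a locked one hardly yields below 5 N.
- well_2 (a point): Centre of the guard's rim plane at box y = 0. All three locks are alike: an up cap pressed 16 mm or more and let go stays locked 9.6 mm down; let go earlier it may spring up again. A stop is met about 16.4 mm down at 8 N; the rubber cushion under the cap then gives 1 mm per 5 N. Pushing with over 20 N damages a cap.
- well_3 (a point): Centre of the guard's rim plane at box y = +100 mm. As the others: a locked cap that is pressed about 4 mm or more below its locked position and let go pops up again.
- bolt_grip (a point): centre of the top of the red bolt grip, an upright block 28 mm (box x) by 14 mm (box y) by 30 mm tall, its top 34.5 mm above the lid, on an aluminium track at box x = -62 mm
- bolt (a joint): how far the bolt has slid along the box's +y (m): starts at 0 to 0.010, fully home at 0.050 against its end stop. Friction about 1.5 N. Its hidden teeth jam at about 0.017 on any lock that is still up.
- tube_rack: loose blue rack of orange-capped tubes, about 117 x 96 mm, 87 mm tall, on the table left of the box; leave alone
- sanitizer: loose green hand-rub bottle, 60 mm across, 160 mm tall, on the table right of the box; leave alone
- label_roll: loose paper roll, 48 mm across, 22 mm tall, lying on the lid at the near right corner, at box x about -82, y about -140 mm; leave alone

How it is judged:
On the way:
1. the sprung-up lock has been clicked and stays locked with nothing touching it (z of cap_a_c0 in the frame of box between 0.1385 and 0.143 m and contact force between cap_a_c0 and anything else below 0.3 N), for 0.2 s.
At the end, for the whole second after the job is handed in: all three caps are locked (tops about 13.6 mm below the guard rims, none higher than 12 mm below) and the bolt is home (0.046 m or more) (z of each of cap_a_c0, cap_b_c0, cap_c_c0 in the frame of box below 0.143 m and value of joint bolt above 0.046 m); the robot touches nothing.
It fails at once if a lock that was already locked is released (its cap rises more than about 3.5 mm) (z of any of cap_b_c0, cap_c_c0 in the frame of box above 0.145 m).
It fails at once if a lock cap is pushed with more than 20 N (contact force between any of cap_a_c0, cap_b_c0, cap_c_c0 and anything else above 20 N).
It fails at once if the tube rack, hand-rub bottle or label roll is pushed more than 20 mm (distance of any of tube_rack, sanitizer, label_roll from where it was at the start of the episode above 0.02 m).
It also fails if it takes over 67 s, if anything falls off the work surface, if the arm or the gripper's body presses on something with over 40 N, if the wrist force passes 120 N, or if a joint passes its speed limit or range.

ROBOT

A 6-joint arm with a two-finger parallel gripper is mounted at the origin on the work surface. World frame = base frame: x ahead of the robot, y to its left, z up, the work surface at z = 0. Lengths are in m, angles in rad, forces in N, time in s.
With the tool pointing down it reaches from about 0.375 to 0.9 m from the base axis. Payload 3.1 kg.
Tool frame: the origin (TCP) lies midway between the tips of the shut fingers; the grasp point (between the pads) lies 19 mm behind it; z points along the fingers, y is the line along which they close (so a half turn about z gives the same grasp; the last joint's range is limited). The gripper opens to 85 mm and grips with 20 to 120 N. Pads are 22 mm wide; open, the fingers measure 114 mm over their backs; the gripper's body (76 mm by 85 mm) begins 54 mm behind the grasp point. The pads swing forward as they close: fully open they stand 13 mm farther back than shut.
Start: joints at [0.946, 0.527, 1.433, -0, 1.181, -0.178], TCP at [0.27, 0.564, 0.231] pointing down, gripper open.
Joint ranges: [-3.08, 3.08], [-0.75, 2.2], [0.22, 2.44], [-1.43, 4.57], [0, 2.65], [-2.85, 2.85]. Speed limits (rad/s): [2.79, 2.79, 3.14, 3.14, 3.14, 3.14].

INTERFACE

Orientations are given as a unit quaternion [w, x, y, z].
In Python, from workcell import env gives the robot as it stands.
- The arm moves only by the shell command python3 -m jog 'ROWS' [OPENING]. ROWS is a JSON object of lists of equal length, an entry for each row: "linear": the shift along the tool's x, y, z in cm, a list of three; "rot": the turn, a rotation vector about the tool's x, y, z in degrees, a list of three. A call has 1 to 5 rows; each row shifts and turns the commanded pose from where the row before left it, along the tool's axes as they then stand; what a row does not reach is not made up. A row lasts 1/10 s, in which the tool goes at most 50 mm and 8.59 degrees, less where a joint would pass 70% of its speed; a pose out of reach is approached as far as the arm can. A call is refused whole if a number of a shift passes 5 or a number of a turn 8.59, either way. A call with a gripper value outside its range is refused whole. OPENING is the opening, from -1 (shut) to 1 (fully open), set as the call begins (- or left out, the last holds). The fingers move at their own pace and stop on an object; the grip force is fixed at half the most. Time passes only in rows, so rows that do not move let the fingers close. It gives the time, the measured TCP pose, the force, the opening and the grip force at its end, in the units of the state.
- env.state(): the state, without advancing time (a new reading comes with each control period).
- env.capture(name): name is "side" or "top"; returns the picture (400x640x3 uint8, red, green, blue); there is no depth.
- env.camera_info(name): a dict with "fx", "fy", "cx", "cy" (pixels), "extrinsics" (4x4, takes a point from camera to world coordinates). Camera axes: x right, y up, looking along -z (the intrinsics and any distortion apply to the point x, -y, -z); pixel columns grow to the right and rows downward; lengths in m; the calibration is good to about 2 mm. A picture is of the moment at which its call begins. camera_info takes no time and is no camera call.
- env.job_done(): hands the job in; it is judged then, once.
The state is a dict: "t": time; "joint_pos": joint angles; "joint_velocities": joint speeds; "joint_efforts": joint torques, N m; "ee_pos": TCP position; "tool_rot": TCP orientation; "force": force on the tool from outside, world axes, zero at the start; "ft_torque": the same for the moment, N m; "gripper_width": finger opening in m; "finger_force": force on a finger pad.
Only numpy, scipy, OpenCV 4.12 (cv2) and the standard library are available. Lean on these libraries where they do the work, as an engineer would, in place of code of your own. Each camera call takes 0.05 s, during which the arm holds its last target. There are 200 camera calls.

## Working session

There is one attempt and no reset: what is moved stays moved. The work goes in short steps, Python scripts to look and compute and a shell command to move; the robot and the scene stay as the last step left them, time stands still between calls to the robot, and variables do not carry over. Pictures are saved under pics/ and viewed, at most 10 in all, crops included, and the job is handed in when it is done.

```bash
mkdir -p pics; python3 - <<'E'
from workcell import env
import cv2,numpy as np
for n in("top","side"):
    i=env.capture(n);cv2.imwrite(f"pics/{n}0.png",i[:,:,::-1]);c=env.camera_info(n);print(n,{k:np.round(v,4).tolist() if not isinstance(v,str) else v for k,v in c.items()})
s=env.state();print(s)
E
```

```text
top {'fx': 361.5944, 'fy': 361.5944, 'cx': 317.0172, 'cy': 201.2165, 'extrinsics': [[0.011, 0.9969, -0.0777, 0.4833], [-0.9999, 0.011, -0.0006, -0.0015], [0.0003, 0.0777, 0.997, 1.0811], [0.0, 0.0, 0.0, 1.0]]}
side {'fx': 365.0212, 'fy': 365.0212, 'cx': 321.8755, 'cy': 201.6056, 'extrinsics': [[0.9427, 0.2295, -0.2423, 0.3027], [-0.3331, 0.6029, -0.7249, -0.7775], [-0.0203, 0.7641, 0.6448, 0.7811], [0.0, 0.0, 0.0, 1.0]]}
{'t': 0.1, 'joint_pos': array([ 9.45525329e-01,  5.28404910e-01,  1.43378036e+00,  1.53304663e-05,
        1.18141598e+00, -1.78493715e-01]), 'joint_velocities': array([ 2.82874819e-04, -6.53007136e-04, -3.02192462e-03,  1.10784627e-03,
        6.00718556e-04,  1.57224955e-05]), 'joint_efforts': array([ 2.96847338e-04, -4.43302774e+01, -1.78586429e+01, -2.51540150e-04,
        3.83636696e-03,  4.70378211e-06]), 'ee_pos': array([0.26961705, 0.56313233, 0.23041003]), 'tool_rot': array([-3.99357138e-04,  2.21538064e-01,  9.75151208e-01, -9.21511096e-04]), 'force': array([ 0.21476154, -0.2593747 , -0.33280258]), 'ft_torque': array([ 0.03369378, -0.00796958,  0.04473343]), 'finger_force': 0.0, 'gripper_width': 0.0853198931720544}
```

View pics/top0.png

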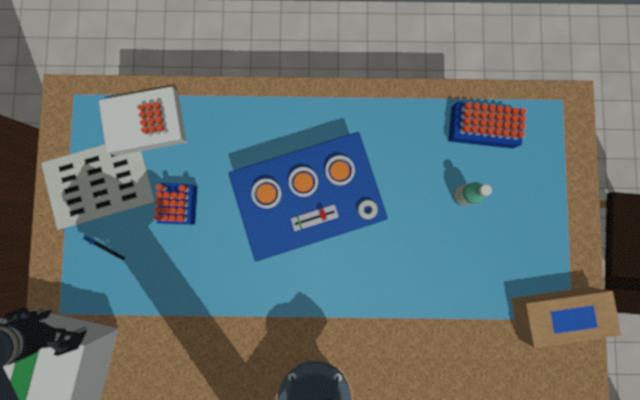

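View pics/side0.png

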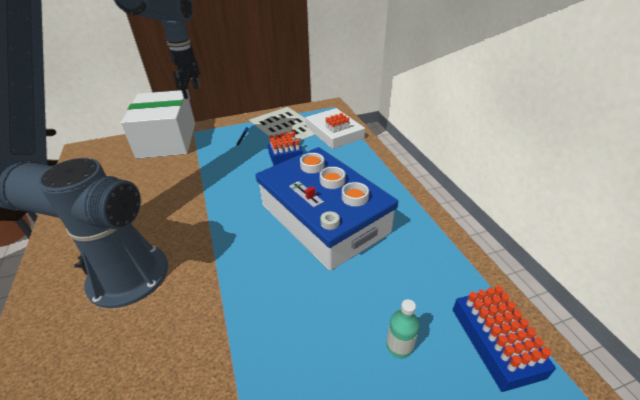

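The top view shows the box's blue lid with guards at about (266,193), (303,182) and (340,170). The red grip is at (323,214) and the label roll at (368,210). Next I'll refine these with masks and rays.

```bash
cat > h.py <<'E'
from workcell import env
import cv2,numpy as np
def ray(n,u,v,z):
    c=env.camera_info(n);E=np.array(c["extrinsics"])
    d=E[:3,:3]@np.array([(u-c["cx"])/c["fx"],-(v-c["cy"])/c["fy"],-1]);o=E[:3,3]
    return (o+d*(z-o[2])/d[2])[:2]
def blobs(m,amin,box):
    m=m.astype(np.uint8);k=np.zeros_like(m);x0,y0,x1,y1=box;k[y0:y1,x0:x1]=m[y0:y1,x0:x1]
    n,l,s,c=cv2.connectedComponentsWithStats(k);return [(c[i],s[i]) for i in range(1,n) if s[i,4]>=amin],l
E
python3 - <<'E'
from h import *
for n,box in(("top",(225,125,392,265)),("side",(255,145,400,245))):
    i=env.capture(n);h=cv2.cvtColor(i,cv2.COLOR_RGB2HSV);H,S,V=[h[...,k].astype(int) for k in range(3)]
    print(n)
    for nm,m,a in(("orange",(H>6)&(H<20)&(S>120)&(V>120),20),("red",((H<5)|(H>174))&(S>140)&(V>80),5),("white",(S<70)&(V>110),20)):
        b,l=blobs(m,a,box)
        for c,s in b: print(nm,c.round(1),s, "z.158",ray(n,*c,.158).round(4),"z.1645",ray(n,*c,.1645).round(4))
    if n=="top":
        m=((H>100)&(H<125)&(S>150)&(V>60)).astype(np.uint8);k=np.zeros_like(m);k[125:265,225:392]=m[125:265,225:392]
        cs=max(cv2.findContours(k,0,2)[0],key=cv2.contourArea)
        P=np.array([ray(n,*p[0],.13) for p in cs],np.float32);r=cv2.minAreaRect(P);print(r,cv2.boxPoints(r))
    u0,v0,u1,v1=box;cv2.imwrite(f"pics/{n}c.png",cv2.resize(i[v0:v1,u0:u1,::-1],None,fx=4.5,fy=4.2 if n=="top" else 4.5,interpolation=2)[:600,:800])
E
```

```text
top
orange [339.4 170.5] [331 162  18  18 267] z.158 [ 0.6352 -0.0577] z.1645 [ 0.6342 -0.0573]
orange [303. 182.] [294 173  19  19 272] z.158 [0.6045 0.0356] z.1645 [0.6036 0.0353]
orange [266.  193.1] [257 184  19  19 284] z.158 [0.5746 0.1301] z.1645 [0.574  0.1292]
red [322.5 214.1] [320 210   6   9  35] z.158 [ 0.5225 -0.0152] z.1645 [ 0.5223 -0.0151]
white [339.3 169.4] [325 155  30  31 331] z.158 [ 0.6381 -0.0576] z.1645 [ 0.637  -0.0572]
white [302.6 181. ] [288 167  30  30 315] z.158 [0.6071 0.0366] z.1645 [0.6062 0.0363]
white [266.  192.7] [252 178  30  31 331] z.158 [0.5757 0.1302] z.1645 [0.5751 0.1293]
white [367.5 209.2] [358 200  20  19 246] z.158 [ 0.5363 -0.1303] z.1645 [ 0.5359 -0.1294]
white [321.8 216.9] [301 205  37  23 275] z.158 [ 0.5152 -0.0137] z.1645 [ 0.515  -0.0136]
white [308.8 214.8] [298 210  22  11 123] z.158 [0.5202 0.0196] z.1645 [0.5199 0.0195]
white [295.  223.6] [291 217   9  14  76] z.158 [0.4975 0.0546] z.1645 [0.4974 0.0542]
((0.5740083456039429, 0.02521328628063202), (0.2508637309074402, 0.3679279088973999), 18.227949142456055) [[ 0.39732707 
[... 744 characters left out ...]
145  15  17 136] z.158 [0.8339 0.0793] z.1645 [0.8283 0.0704]
white [335.3 180. ] [ 300  153   69   53 1071] z.158 [ 0.6041 -0.001 ] z.1645 [ 0.601  -0.0091]
white [294.5 184.2] [290 182  11   6  28] z.158 [0.4901 0.0219] z.1645 [0.4882 0.0135]
white [288.1 219.2] [ 259  185   66   60 1054] z.158 [ 0.4346 -0.1116] z.1645 [ 0.4333 -0.1185]
white [303. 187.] [300 185   7   6  21] z.158 [0.5085 0.0009] z.1645 [ 0.5064 -0.0072]
white [308.4 197.5] [293 187  30  20 159] z.158 [ 0.5088 -0.0479] z.1645 [ 0.5066 -0.0555]
white [329.4 220. ] [320 211  20  19 282] z.158 [ 0.5308 -0.1509] z.1645 [ 0.5284 -0.1574]
white [373.1 230.3] [337 211  57  34 637] z.158 [ 0.6167 -0.2221] z.1645 [ 0.6134 -0.2278]
```

View pics/topc.png

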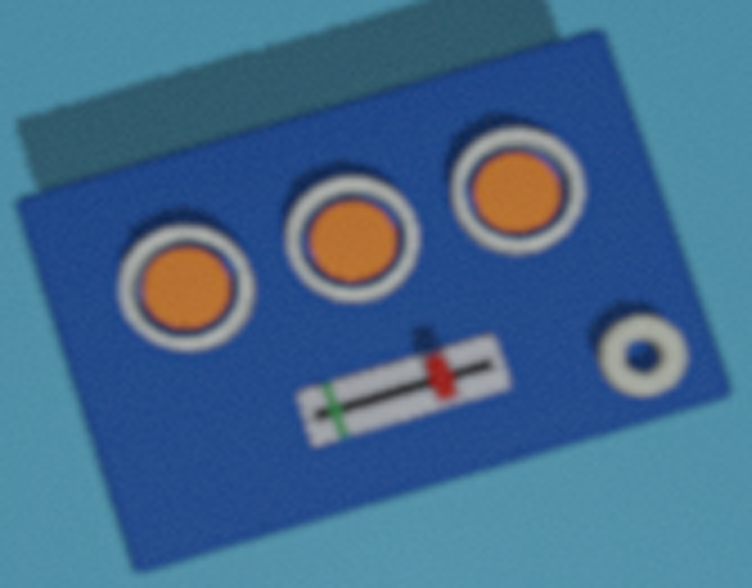

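The crop confirms the layout: the bolt grip sits at box y of about -22 mm, with the green home mark to its left. First I'll turn the tool so that tool x is box +y and tool y is box +x, and shut the fingers.

```bash
cat >> h.py <<'E'
from scipy.spatial.transform import Rotation as Ro
C=np.array([.574,.0255]);A=np.deg2rad(18.3);BX=np.array([np.cos(A),np.sin(A)]);BY=np.array([-BX[1],BX[0]])
def rel(bx,by,z):
    s=env.state();R=Ro.from_quat(np.roll(s["tool_rot"],-1)).as_matrix()
    t=np.append(C+bx*BX+by*BY,z);d=R.T@(t-s["ee_pos"])*100
    G=np.array([np.append(BY,0),np.append(BX,0),[0,0,-1]]).T
    return d.round(2),np.rad2deg(Ro.from_matrix(R.T@G).as_rotvec()).round(2),s["t"],s["force"].round(2),s["gripper_width"]
E
python3 -m jog '{"linear":[[0,0,0],[0,0,0],[0,0,0],[0,0,0],[0,0,0]],"rot":[[0,0,8.5],[0,0,8.5],[0,0,8.5],[0,0,8.5],[0,0,8.5]]}' -1
python3 -c "
from h import *
print(rel(.035,.1,.175),rel(.035,0,.175))"
```

```text
t: 0.7
ee_pos: [0.2699, 0.5635, 0.231]
tool_rot: [-0.0, 0.562, 0.827, -0.0]
force: [-1.0, -0.2, 0.8]
gripper_width: 0.0127
finger_force: 0.0
(array([-51.42,  12.59,   5.61]), array([-0.03,  0.02,  3.25]), 0.7, array([-0.98, -0.21,  0.77]), 0.012696806655796896) (array([-61.4 ,  12.02,   5.61]), array([-0.03,  0.02,  3.25]), 0.7, array([-0.98, -0.21,  0.77]), 0.012696806655796896)
```

```bash
python3 -m jog '{"linear":[[0,0,0],[-4,1,0],[-4,1,0],[-4,1,0],[-4,1,0]],"rot":[[0,0,3.25],[0,0,0],[0,0,0],[0,0,0],[0,0,0]]}' -1 >/dev/null
python3 -m jog '{"linear":[[-4,1,0],[-4,1,0],[-4,1,0],[-4,1,0],[-4,1,0]],"rot":[[0,0,0],[0,0,0],[0,0,0],[0,0,0],[0,0,0]]}'
python3 -c "
from h import *
print(rel(.035,.1,.18))"
```

```text
t: 1.7
ee_pos: [0.471, 0.2498, 0.2313]
tool_rot: [-0.0, 0.583, 0.812, -0.0]
force: [0.9, 0.7, -0.5]
gripper_width: -0.0004
finger_force: 0.0
(array([-14.57,   6.15,   5.13]), array([-0.  , -0.  ,  0.35]), 1.7, array([ 0.94,  0.71, -0.54]), -0.0003941590347015861)
```

```bash
python3 -m jog '{"linear":[[-3.6,1.5,0],[-3.6,1.5,0],[-3.6,1.5,0],[-2.5,1,0],[-1.2,0.6,0]],"rot":[[0,0,0],[0,0,0],[0,0,0],[0,0,0],[0,0,0.35]]}' >/dev/null
python3 -m jog '{"linear":[[0,0,2],[0,0,2],[0,0,0.8],[0,0,0],[0,0,0]],"rot":[[0,0,0],[0,0,0],[0,0,0],[0,0,0],[0,0,0]]}'
python3 - <<'E'
from h import *
print(rel(.035,.1,.154))
i=env.capture("side");cv2.imwrite("pics/s1.png",cv2.resize(i[90:250,240:420,::-1],None,fx=3.7,fy=3.7))
E
```

```text
t: 2.7
ee_pos: [0.5747, 0.134, 0.1838]
tool_rot: [0.0, 0.585, 0.811, 0.0]
force: [-0.1, 0.2, 0.6]
gripper_width: -0.0002
finger_force: 0.0
(array([-0.28,  0.02,  2.98]), array([0.03, 0.  , 0.04]), 2.7, array([-0.08,  0.18,  0.58]), -0.00019689960734593784)
```

View pics/s1.png

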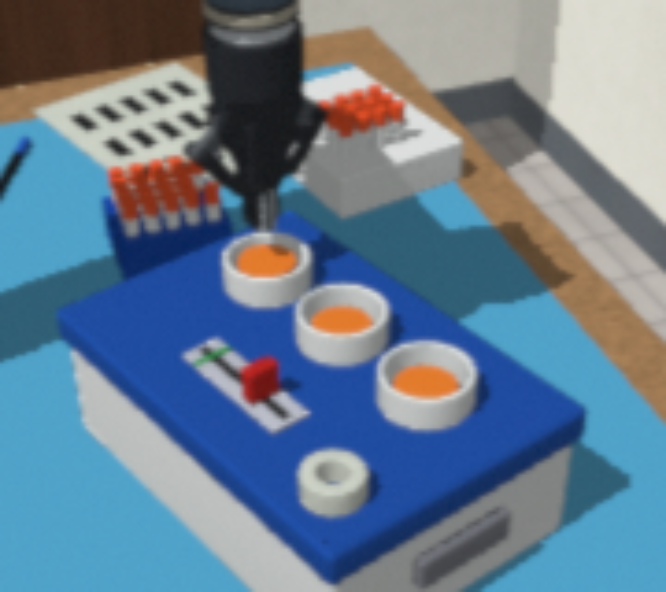

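The tool stands over the leftmost guard (well 3), whose orange disc at crop (268,262) appears nearest its rim. I'll feel it now.

```bash
python3 -m jog '{"linear":[[-0.28,0,1.2],[0,0,1],[0,0,0.4],[0,0,0],[0,0,0]],"rot":[[0,0,0],[0,0,0],[0,0,0],[0,0,0],[0,0,0]]}'
python3 -m jog '{"linear":[[0,0,0.1],[0,0,0.1],[0,0,0.1],[0,0,0],[0,0,0]],"rot":[[0,0,0],[0,0,0],[0,0,0],[0,0,0],[0,0,0]]}'
python3 -m jog '{"linear":[[0,0,0.1],[0,0,0.1],[0,0,0.1],[0,0,0],[0,0,0]],"rot":[[0,0,0],[0,0,0],[0,0,0],[0,0,0],[0,0,0]]}'
```

```text
t: 3.25
ee_pos: [0.5755, 0.1308, 0.1571]
tool_rot: [-0.0, 0.586, 0.811, -0.0]
force: [1.2, -0.4, 0.2]
gripper_width: 0.0002
finger_force: 0.0
t: 3.75
ee_pos: [0.5755, 0.1308, 0.1543]
tool_rot: [0.0, 0.586, 0.811, 0.0]
force: [-0.7, 0.1, 0.0]
gripper_width: 0.0001
finger_force: 0.0
t: 4.25
ee_pos: [0.5756, 0.1308, 0.1516]
tool_rot: [0.0, 0.586, 0.811, 0.0]
force: [-0.9, 1.1, 3.3]
gripper_width: -0.0
finger_force: 1.8
```

Well 3 yields at 3.3 N at the up height, so it is the sprung lock. I'll press it down stepwise.

```bash
python3 -m jog '{"linear":[[0,0,0.25],[0,0,0.25],[0,0,0.25],[0,0,0.2],[0,0,0]],"rot":[[0,0,0],[0,0,0],[0,0,0],[0,0,0],[0,0,0]]}'
python3 -m jog '{"linear":[[0,0,0.1],[0,0,0.1],[0,0,0.1],[0,0,0],[0,0,0]],"rot":[[0,0,0],[0,0,0],[0,0,0],[0,0,0],[0,0,0]]}'
```

```text
t: 4.75
ee_pos: [0.5756, 0.1308, 0.1419]
tool_rot: [0.0, 0.586, 0.811, 0.0]
force: [-1.7, -1.0, 6.0]
gripper_width: -0.0001
finger_force: 3.1
t: 5.25
ee_pos: [0.5757, 0.1308, 0.1393]
tool_rot: [0.0, 0.586, 0.811, 0.0]
force: [-1.5, -1.6, 8.2]
gripper_width: 0.0002
finger_force: 3.6
```

```bash
python3 -m jog '{"linear":[[0,0,0.1],[0,0,0.05],[0,0,0],[0,0,0]],"rot":[[0,0,0],[0,0,0],[0,0,0],[0,0,0]]}'
python3 -m jog '{"linear":[[0,0,0.05],[0,0,0.05],[0,0,0],[0,0,0]],"rot":[[0,0,0],[0,0,0],[0,0,0],[0,0,0]]}'
```

```text
t: 5.65
ee_pos: [0.5756, 0.1308, 0.1378]
tool_rot: [0.0, 0.586, 0.811, 0.0]
force: [-1.9, -0.3, 7.4]
gripper_width: -0.0003
finger_force: 3.7
t: 6.05
ee_pos: [0.5757, 0.1308, 0.1372]
tool_rot: [0.0, 0.586, 0.811, 0.0]
force: [-1.6, 0.2, 9.6]
gripper_width: -0.0001
finger_force: 4.9
```

```bash
python3 -m jog '{"linear":[[0,0,0.05],[0,0,0],[0,0,0]],"rot":[[0,0,0],[0,0,0],[0,0,0]]}'
python3 -m jog '{"linear":[[0,0,-0.3],[0,0,-0.5],[0,0,-0.5],[0,0,-0.5],[0,0,0]],"rot":[[0,0,0],[0,0,0],[0,0,0],[0,0,0],[0,0,0]]}'
python3 -m jog '{"linear":[[0,0,0.3],[0,0,0.2],[0,0,0],[0,0,0]],"rot":[[0,0,0],[0,0,0],[0,0,0],[0,0,0]]}'
```

```text
t: 6.35
ee_pos: [0.5757, 0.1308, 0.137]
tool_rot: [0.0, 0.586, 0.811, 0.0]
force: [-2.9, 0.5, 10.9]
gripper_width: 0.0001
finger_force: 5.5
t: 6.85
ee_pos: [0.5757, 0.1308, 0.154]
tool_rot: [0.0, 0.586, 0.811, 0.0]
force: [0.4, -0.1, -0.5]
gripper_width: -0.0003
finger_force: 0.0
t: 7.25
ee_pos: [0.5752, 0.1308, 0.1484]
tool_rot: [-0.0, 0.586, 0.811, -0.0]
force: [0.2, 0.3, -0.6]
gripper_width: -0.0
finger_force: 0.0
```

No contact at z = 0.148, so the cap is locked. Now on to the bolt.

```bash
python3 -m jog '{"linear":[[0,0,-2],[0,0,-2.2],[-3,-2,0],[-4,-3,0],[-4,-3,0]],"rot":[[0,0,0],[0,0,0],[0,0,0],[0,0,0],[0,0,0]]}' >/dev/null
python3 -m jog '{"linear":[[-3,-1.2,0],[-1,-0.5,0],[0,0,0],[0,0,0]],"rot":[[0,0,0],[0,0,0],[0,0,0],[0,0,0]]}'
python3 -c "
from h import *
print(rel(-.062,-.056,.145))"
```

```text
t: 8.15
ee_pos: [0.5306, -0.0413, 0.1908]
tool_rot: [-0.0, 0.586, 0.811, 0.0]
force: [0.0, -0.5, -0.3]
gripper_width: -0.0003
finger_force: 0.0
(array([-0.62,  0.02,  4.58]), array([ 0.01, -0.04, -0.  ]), 8.15, array([ 0.04, -0.53, -0.3 ]), -0.0002993288115870682)
```

```bash
python3 -m jog '{"linear":[[-0.62,0,0],[0,0,2],[0,0,2],[0,0,0.5],[0,0,0]],"rot":[[0,0,0],[0,0,0],[0,0,0],[0,0,0],[0,0,0]]}'
python3 -m jog '{"linear":[[0.5,0,0],[0.5,0,0],[0.5,0,0],[0.5,0,0],[0,0,0]],"rot":[[0,0,0],[0,0,0],[0,0,0],[0,0,0],[0,0,0]]}'
```

```text
t: 8.65
ee_pos: [0.5321, -0.047, 0.1451]
tool_rot: [-0.001, 0.585, 0.811, -0.0]
force: [0.3, -0.1, 0.2]
gripper_width: 0.0002
finger_force: 0.0
t: 9.15
ee_pos: [0.5261, -0.0283, 0.1463]
tool_rot: [0.0, 0.585, 0.811, 0.0]
force: [-0.5, 0.1, 0.4]
gripper_width: 0.0001
finger_force: 0.0
```

```bash
python3 -m jog '{"linear":[[0.5,0,0],[0.5,0,0],[0.5,0,0],[0,0,0]],"rot":[[0,0,0],[0,0,0],[0,0,0],[0,0,0]]}'
python3 -m jog '{"linear":[[0.5,0,0],[0.5,0,0],[0.4,0,0],[0,0,0]],"rot":[[0,0,0],[0,0,0],[0,0,0],[0,0,0]]}'
python3 -c "
from h import *
print(rel(-.062,0.01,.146))"
```

```text
t: 9.55
ee_pos: [0.521, -0.0139, 0.1458]
tool_rot: [-0.0, 0.585, 0.811, 0.0]
force: [-0.4, -1.0, 1.0]
gripper_width: -0.0002
finger_force: 0.0
t: 9.95
ee_pos: [0.5165, -0.0006, 0.1457]
tool_rot: [-0.001, 0.586, 0.811, 0.0]
force: [0.4, -0.0, -0.1]
gripper_width: -0.0003
finger_force: 0.0
(array([ 1.68,  0.08, -0.03]), array([-0.03, -0.06,  0.02]), 9.95, array([ 0.45, -0.03, -0.14]), -0.0002567501221724155)
```

```bash
python3 - <<'E'
from h import *
i=env.capture("side");cv2.imwrite("pics/s2.png",cv2.resize(i[130:240,250:400,::-1],None,fx=5,fy=5))
E
```

```text
(no output)
```

View pics/s2.png

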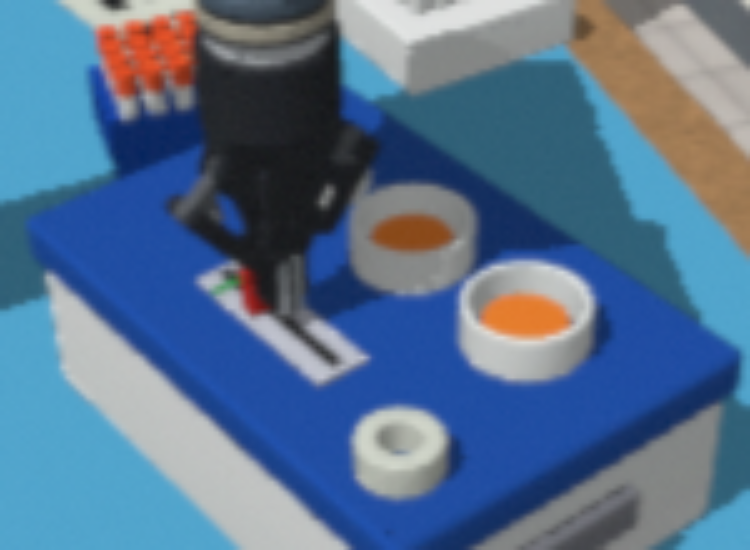

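The red grip at (255,290) is being pushed by the fingers towards the green mark at (225,287). I'll keep pushing in small steps until the end stop.

```bash
python3 -m jog '{"linear":[[0.4,0,0],[0.4,0,0],[0,0,0]],"rot":[[0,0,0],[0,0,0],[0,0,0]]}'
python3 -m jog '{"linear":[[0.2,0,0],[0.2,0,0],[0,0,0]],"rot":[[0,0,0],[0,0,0],[0,0,0]]}'
python3 -m jog '{"linear":[[0.1,0,0],[0.1,0,0],[0,0,0]],"rot":[[0,0,0],[0,0,0],[0,0,0]]}'
```

```text
t: 10.3
ee_pos: [0.5142, 0.0068, 0.1457]
tool_rot: [-0.0, 0.586, 0.811, 0.0]
force: [0.3, -0.8, 0.2]
gripper_width: 0.0002
finger_force: 0.0
t: 10.6
ee_pos: [0.5131, 0.0102, 0.1458]
tool_rot: [-0.0, 0.586, 0.811, 0.0]
force: [-0.2, -0.6, -0.7]
gripper_width: 0.0003
finger_force: 0.3
t: 10.9
ee_pos: [0.5126, 0.0118, 0.1458]
tool_rot: [0.0, 0.586, 0.811, -0.0]
force: [-0.7, -2.2, -0.7]
gripper_width: -0.0001
finger_force: 0.9
```

```bash
python3 -m jog '{"linear":[[0.1,0,0],[0.1,0,0],[0,0,0]],"rot":[[0,0,0],[0,0,0],[0,0,0]]}'
python3 -m jog '{"linear":[[0.1,0,0],[0.1,0,0],[0,0,0]],"rot":[[0,0,0],[0,0,0],[0,0,0]]}'
```

```text
t: 11.2
ee_pos: [0.5126, 0.0119, 0.1459]
tool_rot: [0.001, 0.585, 0.811, -0.001]
force: [-0.5, -8.3, -1.7]
gripper_width: 0.0003
finger_force: 3.8
t: 11.5
ee_pos: [0.5127, 0.012, 0.146]
tool_rot: [0.003, 0.585, 0.811, -0.002]
force: [0.4, -13.7, -2.5]
gripper_width: -0.0005
finger_force: 6.5
```

A hard stop is met at 14 N. I'll back off, lift clear and check.

```bash
python3 -m jog '{"linear":[[-0.6,0,0],[-0.6,0,0],[-0.5,0,-2],[0,0,-4],[0,0,-4]],"rot":[[0,0,0],[0,0,0],[0,0,0],[0,0,0],[0,0,0]]}' >/dev/null
python3 -m jog '{"linear":[[-4,-3,-1],[-4,-4,0],[-4,-4,0],[-4,-4,0],[0,0,0]],"rot":[[0,0,0],[0,0,0],[0,0,0],[0,0,0],[0,0,0]]}'
python3 - <<'E'
from h import *
i=env.capture("top");h=cv2.cvtColor(i,cv2.COLOR_RGB2HSV);H,S,V=[h[...,k].astype(int) for k in range(3)]
for c,s in blobs(((H<5)|(H>174))&(S>140)&(V>80),5,(225,125,392,265))[0]:
    d=ray("top",*c,.1645)-C;print(c,d@BX,d@BY)
i=env.capture("side")
cv2.imwrite("pics/s3.png",cv2.resize(i[130:240,250:400,::-1],None,fx=5,fy=5))
E
```

```text
t: 12.5
ee_pos: [0.432, -0.1857, 0.2559]
tool_rot: [0.001, 0.589, 0.808, -0.0]
force: [0.6, 0.8, 0.2]
gripper_width: -0.0001
finger_force: 0.0
[304.91428571 219.97142857] -0.06267533223488897 0.024559152868848008
```

View pics/s3.png

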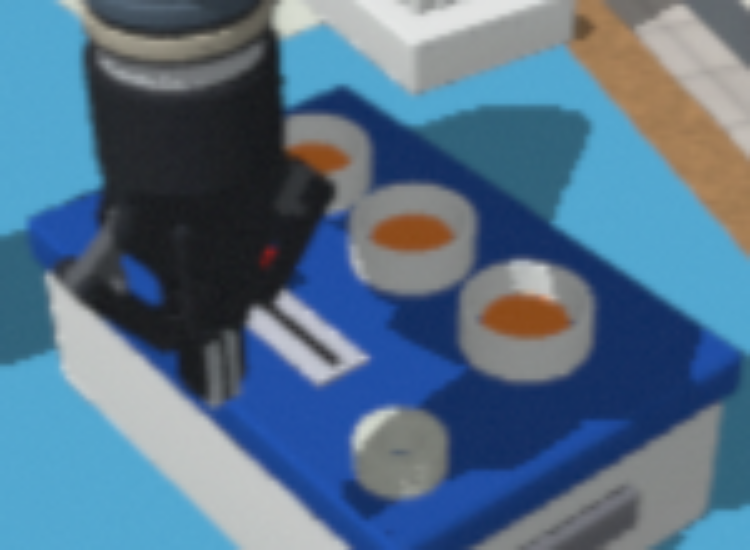

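The bolt has moved about 47 mm, well past the 17 mm jam point, and is against its hard stop. All the caps sit low and the arm is clear.

```bash
python3 -c "
from workcell import env
print(env.job_done())"
```

```text
the job is handed in; nothing more can be done
None
```

I handed the job in after about 12.5 s of robot time: the sprung lock was well 3 (box y = +100 mm), now clicked down and holding; the bolt is against its end stop (about 47 mm of travel measured); and the arm is clear of everything.

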